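# Fill the leak-test pot with sample cylinders and key its hood on

### The arm

A 7-joint arm with a two-finger parallel gripper is mounted at the origin on the work surface. World frame = base frame: x ahead of the robot, y to its left, z up, the work surface at z = 0. Lengths are in mm, angles in rad, forces in N, time in s.
With the tool pointing down it reaches from about 400 to 875 mm from the base axis. Payload 4.4 kg.
Tool frame: the origin (TCP) lies at the very end of the fingers, on their centre line; the grasp point (between the pads) lies 19 mm behind it; z points along the fingers, y is the line along which they close (so a half turn about z gives the same grasp; the last joint's range is limited). The gripper opens to 85 mm and grips with 20 to 120 N. Pads are 22 mm wide; open, the fingers measure 114 mm over their backs; the gripper's body (76 mm by 85 mm) begins 54 mm behind the grasp point. The pads swing forward as they close: fully open they stand 13 mm farther back than shut.
Start: joints at [-1.313, 0.628, 0.038, 1.517, -0.027, 0.996, -0.02], TCP at [206.788, 616.244, 231.313] pointing down, gripper open.
Joint ranges: [-3.06, 3.06], [-0.37, 2.12], [-1.25, 1.32], [0.18, 2.47], [-1.1, 4.24], [0.23, 1.98], [-2.94, 2.94]. Speed limits (rad/s): [2.57, 2.57, 3.14, 3.14, 3.14, 3.14, 3.14].

### API

Orientations are given as [roll, pitch, yaw] about the fixed x, y, z axes, in that order (R = Rz(yaw) Ry(pitch) Rx(roll)).
In Python, from cell import ctrl gives the robot as it stands.
- The arm moves only by the tool step_arm, never from a script. Its argument "series" is a list that holds one entry, the list of rows, each a list of 7 numbers: the turn, a rotation vector about the tool's x, y, z as a fraction of full scale, then the shift along the tool's x, y, z as a fraction of full scale, then the closure, from 0 (fully open) to 1 (shut). In form: [[[ax, ay, az, tx, ty, tz, gripper], ...]]. A call has 1 to 12 rows; each row shifts and turns the commanded pose from where the row before left it, along the tool's axes as they then stand; what a row does not reach is not made up. Full scale, the value 1, is 150 mm for a shift and 45 degrees for a turn. A row lasts 1/10 s, in which the tool goes at most 50 mm and 8.59 degrees, less where a joint would pass 70% of its speed; a pose out of reach is approached as far as the arm can. A call with a number of a shift or a turn outside -1 to 1 is refused whole. A call with a gripper value outside its range is refused whole. The fingers move at their own pace and stop on an object; the grip force is fixed at half the most. Time passes only in rows, so rows that do not move let the fingers close. It gives the time, the measured TCP pose, the force, the opening and the grip force at its end, in the units of the state.
- ctrl.read_state(): the state, without advancing time (a new reading comes with each control period).
- ctrl.get_image(name): name is "scene" or "top" or "wrist"; returns a dict with "img" (480x640x3 uint8, red, green, blue), "fx", "fy", "cx", "cy" (pixels), "R" (3x3) and "t" (3): a world point X has camera coordinates R X + t. Camera axes: x right, y down, z forward; pixel columns grow to the right and rows downward; lengths in mm; the calibration is good to about 2 mm. A picture is of the moment at which its call begins. There is no depth.
- ctrl.finish_job(): hands the job in; it is judged then, once.
Trained networks look in a picture, given as the dict that the camera call returned (one of the last four; its "shot" number tells which), for a name from the list of things; names that differ only in an ending like _2 or _b are one class to them, and where a whole thing is asked for, a point or a joint stands for the part that bears it (a point fixed in the world has none). Each returns a list of dicts, best first, with "score" (0 to 1); they miss things now and then, are a little off and sometimes report something else, mostly with a low value. They report only what shows in the picture. A call takes as long as a camera call.
- ctrl.recognise(picture, thing): "centre" ([column, row] in pixels, amid what is visible of it).
The state is a dict: "clock": time; "qpos": joint angles; "qd": joint speeds; "tau": joint torques, N m; "eef_pos": TCP position; "tool_rot": TCP orientation; "force": force on the tool from outside, world axes, zero at the start; "torque": the same for the moment, N m; "width": finger opening in mm; "gripper_force": force on a finger pad.
Only numpy, scipy, OpenCV 4.12 (cv2) and the standard library are available. Lean on these libraries where they do the work, as an engineer would, in place of code of your own. Each camera call takes 0.05 s, during which the arm holds its last target. There are 200 camera calls.

### The job

Take the three steel sample cylinders out of the slanted rack and lower each one, without dropping it, upright into an empty place in the round leak-test pot, so that all seven steel cylinders stand on its floor packed one in the middle and six round it; leave the blue reference cylinder in its cell. Then put the clear hood over them and turn it until its keys drop into the grooves of the pot's collar and it sits fully home, and let go. Knock nothing over and leave the other things on the bench where they are.

Things in the scene. Friction and masses are not known exactly. Their poses are not given: they have to be found in the camera images.
- sample0_mid (a point): Sample cylinder to load, in the slanted rack: steel, white band, orange-tipped stem, 112 mm tall, 0.14 to 0.24 kg. Heights from its foot: round body 32 mm across from 7 to 60 mm (foot edge rounded in to a 20 mm flat), shoulder to 72 mm, then a straight stem 9 mm across up to 112 mm, to hold it by. Point: on its axis half-way up, 56 mm from the foot; z axis along it towards the stem.
- sample1_mid (a point): Sample cylinder to load, in the slanted rack: steel, white band, orange-tipped stem, 112 mm tall, 0.14 to 0.24 kg. Heights from its foot: round body 32 mm across from 7 to 60 mm (foot edge rounded in to a 20 mm flat), shoulder to 72 mm, then a straight stem 9 mm across up to 112 mm, to hold it by. Point: on its axis half-way up, 56 mm from the foot; z axis along it towards the stem.
- sample2_mid (a point): Sample cylinder to load, in the slanted rack: steel, white band, orange-tipped stem, 112 mm tall, 0.14 to 0.24 kg. Heights from its foot: round body 32 mm across from 7 to 60 mm (foot edge rounded in to a 20 mm flat), shoulder to 72 mm, then a straight stem 9 mm across up to 112 mm, to hold it by. Point: on its axis half-way up, 56 mm from the foot; z axis along it towards the stem.
- standard_mid (a point): The reference-gas cylinder, shaped like a sample but painted blue with a blue tip. It stands in one of the rack's four cells and stays there. Point half-way up its axis, 56 mm from its foot; z axis towards the stem.
- loaded0_mid (a point): Steel cylinder, alike to the samples (32 mm body, 9 mm stem, 112 mm tall), standing loose and upright in the pot at the start. Point on its axis half-way up, 56 mm above its foot; z axis up.
- loaded1_mid (a point): Steel cylinder, alike to the samples (32 mm body, 9 mm stem, 112 mm tall), standing loose and upright in the pot at the start. Point on its axis half-way up, 56 mm above its foot; z axis up.
- loaded2_mid (a point): Steel cylinder, alike to the samples (32 mm body, 9 mm stem, 112 mm tall), standing loose and upright in the pot at the start. Point on its axis half-way up, 56 mm above its foot; z axis up.
- loaded3_mid (a point): Steel cylinder, alike to the samples (32 mm body, 9 mm stem, 112 mm tall), standing loose and upright in the pot at the start. Point on its axis half-way up, 56 mm above its foot; z axis up.
- rack: White slanted rack, fixed, 230 mm wide: four square 35 mm cells in a row along its y axis, 54 mm apart. The cells lean 30 degrees from upright, so the stems lean away from the robot, along the rack's +x. A cylinder sits 39 mm deep, measured along the slant, and comes out along its own axis. Origin on the bench; the cylinders' feet are 34 mm from it along -x, 21 mm up.
- pot: Round leak-test pot, fixed. Inside 104 mm across; floor 8 mm and rim 66 mm above the bench. It takes seven cylinders as one cluster. Black dots on the floor mark the places: the centre, and six on a circle of 34 mm radius at 0, 60, 120, 180, 240, 300 degrees from the pot's x axis. Any four are taken at the start (within 1 mm). Origin: centre of the underside; z up.
- pot_seat (a point): On the pot's axis, 42 mm above the bench: the flat top of its aluminium jacket (144 mm across), on which the hood's lower edge seats. From there up to the rim runs a blue collar, 120 mm across, with two upright grooves 19 mm wide, open at the top, on the pot's +x and -x sides (red marks beside them). Axes as the pot's.
- hood_handle (a point): Black bridge handle on the clear hood, which stands on the bench: a bar 70 mm long, 12 mm wide and thick, 22 mm clear of the hood's top. Point: the bar's centre, on the hood's axis, 121 mm above the hood's lower edge; x along the bar, z up. Hood: 0.27 to 0.46 kg, 130 mm across outside, 124 inside, 93 tall, 88 inside, open below.
- hood_base (a point): Centre of the hood's lower edge; axes as the handle's. Two inner keys, at its +x and -x (under the bar's ends, red lines outside), are 14 mm wide, stand 5 mm inwards and reach from 10 to 20 mm above the edge. Off the grooves the keys ride on the pot's rim, the hood 14 mm high; over them it drops until its edge is on the jacket. Half a turn round is as good.
- flask_mid (a point): Bystander: conical glass flask with a black stopper, 72 mm across, 118 mm tall; point half-way up.
- mug: Bystander: white mug, 80 mm across, 92 mm tall; origin under its middle.
- wrench_mid (a point): Bystander: steel wrench lying on the bench, 150 mm long, 8 mm high; point at its middle; x along it.
- grease: Bystander: small jar with a green cap, 48 mm across, 50 mm tall; origin under its middle.
- coupling: Bystander: brass coupling, 24 mm across, 40 mm tall; origin under its middle.

How it is judged:
By the outcome, as a careful person would: the job done as asked, in the order asked, and still so for the second after the job is handed in, with the robot touching nothing.
It also fails if it takes over 72 s, if anything falls off the work surface, if the arm or the gripper's body presses on something with over 40 N, if the wrist force passes 120 N, or if a joint passes its speed limit or range.

## Working session

There is one attempt and no reset: what is moved stays moved. The work goes in short steps, Python scripts to look and compute and a tool call to move; the robot and the scene stay as the last step left them, time stands still between calls to the robot, and variables do not carry over. Pictures are saved under pics/ and viewed, at most 10 in all, crops included, and the job is handed in when it is done.

Besides the shell and the picture viewer there is one more tool, called after ">>>" as name(argument=value, ...), one argument or row to a line, values as JSON. step_arm: Moves the arm, as the interface text tells. Shift numbers are shares of 150 mm and turn numbers shares of 45 degrees, none past 1 either way. Its arguments: {"type":"object","properties":{"series":{"type":"array","items":{"type":"array","items":{"type":"array","items":{"type":"number","minimum":-1,"maximum":1}}}}},"required":["series"]}

```bash
ls; mkdir -p pics; python3 - <<'E'
from cell import ctrl
import cv2,numpy as np
s=ctrl.read_state();print({k:np.round(v,3).tolist() for k,v in s.items()})
for n in ["scene","top"]:
    p=ctrl.get_image(n);cv2.imwrite(f"pics/{n}0.png",p["img"][:,:,::-1])
    print(n,p["fx"],p["cx"],p["cy"],np.round(p["R"],3).tolist(),np.round(p["t"],1).tolist())
    for t in ["sample0_mid","standard_mid","loaded0_mid","rack","pot","pot_seat","hood_handle","hood_base","flask_mid","mug","grease","coupling","wrench_mid"]:
        print(t,[(np.round(d["centre"],1).tolist(),round(d["score"],2)) for d in ctrl.recognise(p,t)][:8])
print(ctrl.read_state()["clock"])
E
```

```text
pics
{'clock': 0.0, 'qpos': [-1.313, 0.629, 0.038, 1.518, -0.027, 0.996, -0.02], 'qd': [-0.001, -0.0, 0.001, -0.0, -0.001, -0.0, 0.001], 'tau': [-0.0, -56.339, 1.226, -19.345, 0.011, 0.01, 0.0], 'eef_pos': [206.562, 615.625, 230.377], 'tool_rot': [-3.14, 0.0, 2.818], 'force': [-0.512, 0.055, 0.219], 'torque': [0.01, -0.029, 0.026], 'gripper_force': 0.0, 'width': 85.394}
scene 501.47189954888665 320.48565700941595 249.81887677850247 [[-0.369, 0.93, 0.005], [0.744, 0.298, -0.598], [-0.557, -0.217, -0.802]] [195.2, -376.0, 1297.9]
sample0_mid [([445.4, 279.5], 0.83), ([308.1, 360.3], 0.64), ([250.8, 265.8], 0.19)]
standard_mid [([506.7, 300.8], 0.77)]
loaded0_mid [([419.1, 271.1], 0.7), ([263.1, 258.4], 0.57)]
rack [([462.9, 298.3], 0.78), ([279.4, 266.4], 0.43)]
pot [([267.7, 281.6], 0.65)]
pot_seat [([266.2, 282.5], 0.88)]
hood_handle []
hood_base [([173.1, 195.0], 0.72)]
flask_mid [([308.9, 360.2], 0.83), ([173.0, 196.1], 0.19)]
mug [([151.9, 297.4], 0.96), ([306.3, 358.7], 0.21)]
grease [([250.5, 167.7], 0.83)]
coupling [([403.3, 375.8], 0.8)]
wrench_mid [([351.5, 206.4], 0.82)]
top 511.1757548127637 317.1764447255634 236.90266923585017 [[0.025, -0.999, -0.024], [-0.993, -0.022, -0.116], [0.115, 0.027, -0.993]] [22.9, 599.4, 1031.2]
sample0_mid [([214.7, 266.4], 0.7)]
standard_mid [([161.7, 257.8], 0.89), ([447.0, 169.4], 0.23)]
loaded0_mid [([368.8, 234.6], 0.69)]
rack [([205.4, 277.4], 0.96), ([497.4, 278.7], 0.55)]
pot [([379.0, 233.8], 0.67)]
pot_seat [([381.8, 238.8], 0.71)]
hood_handle [([497.9, 275.6], 0.89), ([234.7, 182.1], 0.56)]
hood_base [([499.5, 278.0], 0.62)]
flask_mid [([306.4, 164.8], 0.76), ([329.3, 340.4], 0.46)]
mug [([445.1, 169.0], 0.84)]
grease [([447.5, 353.9], 0.84)]
coupling [([358.8, 241.8], 0.48)]
wrench_mid [([327.7, 342.8], 0.77), ([212.2, 265.6], 0.51)]
1.4
```

View pictures.

View pics/scene0.png

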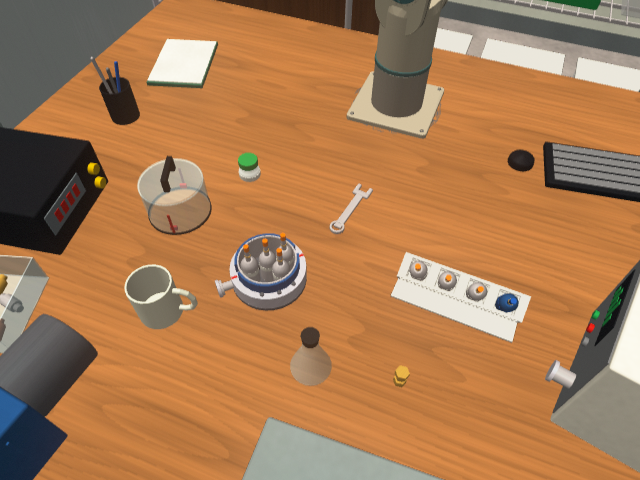

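View pics/top0.png

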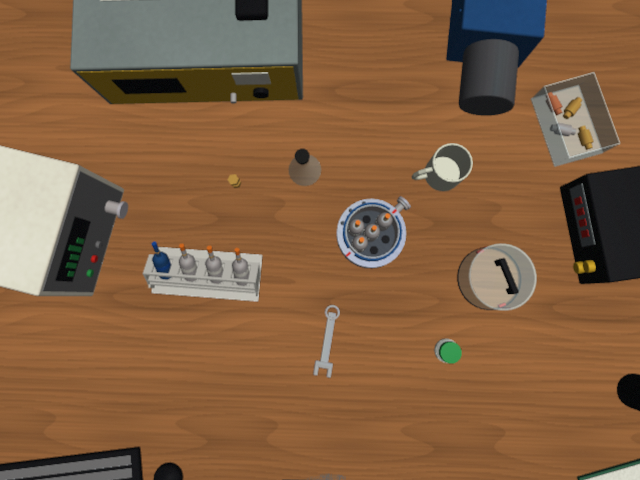

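The scene view shows the pot at (268,280) with four orange tips, the rack at (462,298) with three orange tips and the blue one at the right, and the hood at (173,195). In the top view, the rack tips are at about (183,246), (210,248) and (237,250), and blue is at (155,244). The pot is at (371,233) with red marks at about (396,212) and (349,254), and the hood bar runs from (500,262) to (515,292).

```bash
cat > h.py <<'E'
from cell import ctrl
import cv2,numpy as np
from scipy.spatial.transform import Rotation as Ro
def ray(p,uv):
    d=p["R"].T@np.array([(uv[0]-p["cx"])/p["fx"],(uv[1]-p["cy"])/p["fy"],1]); return -p["R"].T@p["t"],d
def atz(p,uv,z):
    c,d=ray(p,uv); return c+d*(z-c[2])/d[2]
def proj(p,X):
    c=p["R"]@np.asarray(X,float)+p["t"]; return [p["fx"]*c[0]/c[2]+p["cx"],p["fy"]*c[1]/c[2]+p["cy"]]
def blobs(p,lo,hi,amin=6):
    m=cv2.inRange(cv2.cvtColor(p["img"],cv2.COLOR_RGB2HSV),np.array(lo),np.array(hi))
    n,_,st,c=cv2.connectedComponentsWithStats(m)
    return [(c[i].round(1).tolist(),int(st[i,4])) for i in range(1,n) if st[i,4]>=amin]
ORANGE=([6,190,150],[17,255,255]); RED=([0,150,120],[5,255,255]); RED2=([172,150,120],[180,255,255])
def tool():
    s=ctrl.read_state(); return np.array(s["eef_pos"]),Ro.from_euler("xyz",s["tool_rot"]).as_matrix(),s
def goto(pos,R,s=None):
    "shift and turn (tool frame, in full-scale units) from the measured pose to a target"
    P,T,_=tool(); sh=T.T@(np.asarray(pos)-P)/150; tu=Ro.from_matrix(T.T@R).as_rotvec()/(np.pi/4)
    return np.round(tu,4).tolist(),np.round(sh,4).tolist()
E
python3 - <<'E'
from h import *
p={n:ctrl.get_image(n) for n in ["top","scene","wrist"]}
for n in ["top","scene"]:
    print(n,-p[n]["R"].T@p[n]["t"]);q=p[n]
    for c,a in blobs(q,*ORANGE): print("or",c,a,atz(q,c,119).round(1)[:2])
    for c,a in blobs(q,*RED,3)+blobs(q,*RED2,3): print("red",c,a,atz(q,c,60).round(1)[:2])
q=p["top"]
for k,uv,z in [("potrim",(371,233),66),("hoodbar",(507.5,277),121),("hooda",(500,262),127),("hoodb",(515,292),127),("flask top",(302,157),118),("mug",(447,165),92),("blue tip",(155,244),118)]:
    print(k,atz(q,uv,z).round(1))
P,T,s=tool();w=p["wrist"];C=-w["R"].T@w["t"]
print("wrist cam in tool",(T.T@(C-P)).round(1),(w["R"]@T).round(3).tolist(),w["fx"],w["cx"],w["cy"])
E
```

```text
top [ 475.66773092    8.73028958 1093.93161417]
or [387.0, 215.5] 10 [633.4 -98.3]
or [357.2, 222.5] 10 [618.5 -41.3]
or [373.7, 227.7] 10 [609.1 -73. ]
or [360.8, 239.5] 11 [585.8 -48.7]
or [181.1, 245.4] 17 [566.4 297.2]
or [209.0, 247.5] 16 [563.6 242.8]
or [236.7, 249.7] 18 [560.6 189.1]
red [393.8, 210.8] 5 [ 652.9 -118.5]
red [347.5, 254.0] 6 [562.3 -25.7]
red [92.9, 258.1] 26 [541.6 495. ]
scene [1075.03727704  211.82211763  814.46277338]
or [282.6, 234.8] 26 [585.6 -50.5]
or [264.2, 240.9] 21 [610.1 -74.8]
or [245.4, 246.6] 17 [633.5 -99.7]
or [278.6, 250.7] 21 [620.2 -42.5]
or [417.5, 266.2] 20 [562.5 188.9]
or [448.2, 277.6] 19 [566.  242.5]
or [480.0, 289.0] 21 [568.6 296. ]
red [73.0, 185.8] 6 [ 587.4 -527.7]
red [67.3, 194.1] 7 [ 610.9 -523.5]
red [61.5, 202.5] 4 [ 634.  -519.4]
red [167.5, 215.5] 4 [ 584.3 -303.4]
red [173.8, 226.2] 4 [ 603.3 -277.4]
red [300.8, 254.7] 6 [574.6 -21.9]
red [233.9, 276.8] 8 [ 664.9 -114.5]
red [590.3, 327.2] 53 [532.4 490.9]
potrim [605.5 -72.2  66. ]
hoodbar [ 520.8 -325.3  121. ]
hooda [ 548.3 -309.7  127. ]
hoodb [ 492.9 -336.6  127. ]
flask top [745.9  68.8 118. ]
mug [ 742.2 -219.5   92. ]
blue tip [568.1 348.4 118. ]
wrist cam in tool [  71.1    0.2 -143. ] [[-0.0, 1.0, -0.0], [-0.958, -0.0, -0.286], [-0.286, 0.0, 0.958]] 341.05746966050765 320.5819352430036 243.43267653823517
```

```bash
cat >> h.py <<'E'
PHI=np.radians(-3.2); LEAN=np.array([.5*np.cos(PHI),.5*np.sin(PHI),np.sqrt(.75)])
def rackR():
    z=-LEAN; y=np.array([np.cos(PHI)*np.sqrt(.75),np.sin(PHI)*np.sqrt(.75),-.5]); return np.stack([np.cross(y,z),y,z],1)
def downR(closedeg):
    return Ro.from_euler("xyz",[np.pi,0,np.radians(closedeg+90)]).as_matrix()
E
python3 - <<'E'
from h import *
print(goto(np.array([561.5,189,118])+LEAN*75,rackR()))
E
```

```text
([0.5688, 0.4336, 1.6185], [-3.3891, -1.8816, 0.3224])
```

>>> step_arm(
  series=[
    [[0,0,0,-0.2824,-0.1568,0.0269,0.4],[0,0,0,-0.2824,-0.1568,0.0269,0.4],[0,0,0,-0.2824,-0.1568,0.0269,0.4],[0,0,0,-0.2824,-0.1568,0.0269,0.4],[0,0,0,-0.2824,-0.1568,0.0269,0.4],[0,0,0,-0.2824,-0.1568,0.0269,0.4],[0,0,0,-0.2824,-0.1568,0.0269,0.4],[0,0,0,-0.2824,-0.1568,0.0269,0.4],[0,0,0,-0.2824,-0.1568,0.0269,0.4],[0,0,0,-0.2824,-0.1568,0.0269,0.4],[0,0,0,-0.2824,-0.1568,0.0269,0.4],[0,0,0,-0.2824,-0.1568,0.0269,0.4]],
  ],
)

```text
clock: 2.75
eef_pos: [600.2, 185.3, 182.9]
tool_rot: [3.141, 0.0, 2.818]
force: [1.0, -0.4, 0.5]
width: 51.2
gripper_force: 0.0
```

>>> step_arm(
  series=[
    [[0.0569,0.0434,0.1619,0,0,0,0.4],[0.0569,0.0434,0.1619,0,0,0,0.4],[0.0569,0.0434,0.1619,0,0,0,0.4],[0.0569,0.0434,0.1619,0,0,0,0.4],[0.0569,0.0434,0.1619,0,0,0,0.4],[0.0569,0.0434,0.1619,0,0,0,0.4],[0.0569,0.0434,0.1619,0,0,0,0.4],[0.0569,0.0434,0.1619,0,0,0,0.4],[0.0569,0.0434,0.1619,0,0,0,0.4],[0.0569,0.0434,0.1619,0,0,0,0.4],[0,0,0,0,0,0,0.4],[0,0,0,0,0,0,0.4]],
  ],
)

```text
clock: 3.95
eef_pos: [598.9, 186.8, 182.4]
tool_rot: [-2.618, -0.001, 1.517]
force: [-0.5, -0.1, 1.5]
width: 51.8
gripper_force: 0.0
```

```bash
python3 - <<'E'
from h import *
P,T,s=tool();print(P.round(1),s["width"],np.round(s["qpos"],2),s["clock"])
print(goto(np.array([561.5,189,118])+LEAN*75,rackR()))
w=ctrl.get_image("wrist");cv2.imwrite("pics/w1.png",w["img"][:,:,::-1])
for c,a in blobs(w,*ORANGE): 
    X=atz(w,c,117);print(c,a,X.round(1),"tool",(T.T@(X-P)).round(1))
E
```

```text
[598.9 186.8 182.4] 51.794026702998764 [-0.4   0.97  0.32  1.11 -0.36  1.63 -0.11] 3.95
([0.0002, 0.0004, 0.0028], [0.001, -0.0017, -0.003])
[319.6, 79.2] 206 [567.7 296.4 117. ] tool [107.7   0.6  75.3]
[319.5, 171.9] 147 [564.7 243.1 117. ] tool [54.4  0.5 75.3]
[319.7, 253.8] 119 [561.9 188.8 117. ] tool [ 0.   0.6 75.2]
```

View pics/w1.png

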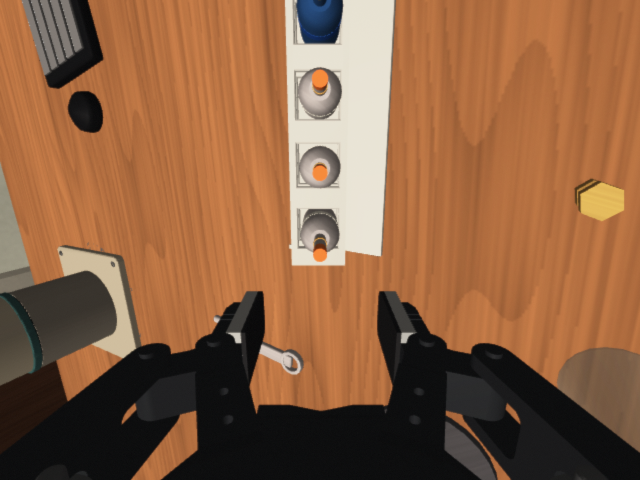

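The wrist view shows the three orange tips in line at columns 320, rows 79, 172 and 254, within 1 mm of the top and scene measurements. Going in for the nearest one.

>>> step_arm(
  series=[
    [[0,0,0,0,0.004,0.25,0.4],[0,0,0,0,0,0.25,0.4],[0,0,0,0,0,0.213,0.4],[0,0,0,0,0,0,0.4],[0,0,0,0,0,0,1],[0,0,0,0,0,0,1],[0,0,0,0,0,0,1],[0,0,0,0,0,0,1],[0,0,0,0,0,0,1]],
  ],
)

```text
clock: 4.9
eef_pos: [546.9, 190.0, 92.1]
tool_rot: [-2.619, -0.001, 1.514]
force: [0.3, 0.0, 6.5]
width: 7.1
gripper_force: 58.6
```

>>> step_arm(
  series=[
    [[0,0,0,0,0,-0.1,1],[0,0,0,0,0,-0.2,1],[0,0,0,0,0,-0.2,1],[0,0,0,0,0,-0.2,1],[0,0,0,0,0,-0.1,1],[0,0,0,0,0,0,1]],
  ],
)

```text
clock: 5.5
eef_pos: [608.7, 185.9, 196.1]
tool_rot: [-2.625, -0.001, 1.514]
force: [-0.4, -0.2, -1.7]
width: 7.1
gripper_force: 58.9
```

```bash
python3 - <<'E'
from h import *
P,T,s=tool();print(P.round(1),s["width"],s["clock"],s["force"])
R=downR(-15.7)
tu,_=goto(P,R); print("turn",tu)
sh=R.T@(np.array([609.75-32.9,-74.3-8.4,245])-P)/150;print("then shift",sh.round(4))
E
```

```text
[608.7 185.9 196.1] 7.142328748027548 5.5 [-0.38227732 -0.21725319 -1.67195607]
turn [-0.6558, 0.0703, 0.2707]
then shift [-1.7812  0.2803 -0.3259]
```

>>> step_arm(
  series=[
    [[-0.164,0.0176,0.0677,0,0,0,1],[-0.164,0.0176,0.0677,0,0,0,1],[-0.164,0.0176,0.0677,0,0,0,1],[-0.164,0.0176,0.0677,0,0,0,1],[0,0,0,-0.15,0,-0.1629,1],[0,0,0,-0.3,0.056,-0.1629,1],[0,0,0,-0.3,0.056,0,1],[0,0,0,-0.3,0.056,0,1],[0,0,0,-0.3,0.056,0,1],[0,0,0,-0.3,0.056,0,1],[0,0,0,-0.1312,0,0,1],[0,0,0,0,0,0,1]],
  ],
)

```text
clock: 6.7
eef_pos: [572.3, -85.2, 242.0]
tool_rot: [-3.134, 0.005, 1.29]
force: [-0.5, -1.1, -2.2]
width: 7.0
gripper_force: 59.2
```

```bash
python3 - <<'E'
from h import *
P,T,s=tool();print(P.round(1),s["tool_rot"],s["width"],s["clock"],s["force"])
print(goto(np.array([609.75-32.9,-74.3-8.4,245]),downR(-15.7)))
for n in ["wrist","top","scene"]:
    w=ctrl.get_image(n);cv2.imwrite(f"pics/{n}2.png",w["img"][:,:,::-1])
    for c,a in blobs(w,*ORANGE): print(n,c,a,atz(w,c,119).round(1))
    for X in [P, P+T@[0,0,79]]: print("tcp/foot px",np.round(proj(w,X),1))
E
```

```text
[572.3 -85.2 242. ] [-3.13398546  0.00491752  1.29005378] 7.035880245036097 6.7 [-0.45037846 -1.14019558 -2.15711754]
([-0.0097, 0.0062, -0.0086], [0.0245, 0.0242, -0.0206])
wrist [361.9, 162.0] 7 [619.  -38.7 119. ]
wrist [325.4, 183.5] 11 [588.  -46.6 119. ]
wrist [361.1, 205.1] 9 [610.4 -70.6 119. ]
wrist [396.8, 228.2] 14 [633.3 -96.6 119. ]
wrist [322.8, 335.0] 31 [ 549.4 -174.   119. ]
tcp/foot px [317.3 306.1]
tcp/foot px [318.3 252.9]
top [357.4, 222.5] 11 [618.5 -41.6 119. ]
top [181.1, 245.4] 17 [566.4 297.2 119. ]
top [208.9, 247.4] 17 [563.8 243.1 119. ]
tcp/foot px [387.  239.8]
tcp/foot px [382.3 245. ]
scene [282.5, 235.1] 28 [586.3 -50.4 119. ]
scene [264.1, 241.2] 23 [610.7 -74.7 119. ]
scene [245.3, 246.8] 18 [634.  -99.7 119. ]
scene [278.6, 250.7] 21 [620.2 -42.5 119. ]
scene [448.2, 277.8] 20 [566.4 242.5 119. ]
scene [479.9, 289.1] 22 [568.9 295.9 119. ]
tcp/foot px [262.  174.7]
tcp/foot px [266.1 207.2]
```

View pics/wrist2.png

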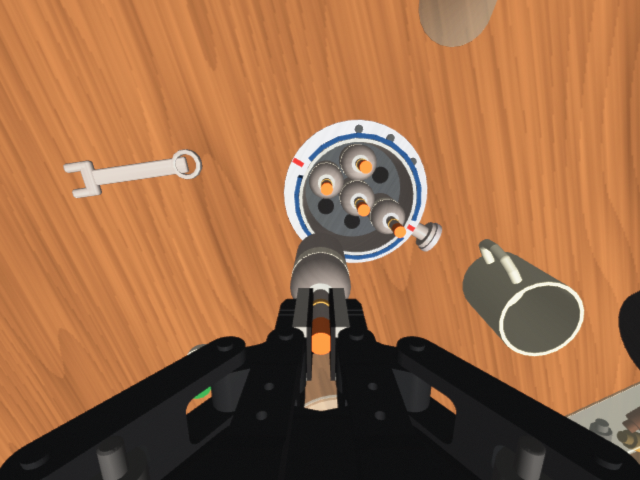

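The wrist view shows the cylinder held plumb in the fingers at (320,270). The pot's three empty black dots are at about (380,175), (325,207) and (351,222), as predicted. I'll correct the pose and re-measure once the arm has settled.

>>> step_arm(
  series=[
    [[-0.0097,0.0062,-0.0086,0.0245,0.0242,-0.0206,1],[0,0,0,0,0,0,1],[0,0,0,0,0,0,1]],
  ],
)

```text
clock: 7.15
eef_pos: [579.5, -76.7, 245.3]
tool_rot: [3.14, -0.003, 1.306]
force: [-0.2, 0.6, -3.4]
width: 6.8
gripper_force: 59.2
```

```bash
python3 - <<'E'
from h import *
P,T,s=tool();print(P.round(1),s["tool_rot"],s["clock"],s["force"])
print(goto(np.array([609.75-32.9,-74.3-8.4,245]),downR(-15.7)))
w=ctrl.get_image("wrist")
for c,a in blobs(w,*ORANGE): print(c,a,atz(w,c,119).round(1))
for a in [14.3,194.3,254.3]:
    X=np.array([609.75+34*np.cos(np.radians(a)),-74.3+34*np.sin(np.radians(a)),8])
    u,v=np.round(proj(w,X)).astype(int); g=cv2.cvtColor(w["img"],cv2.COLOR_RGB2GRAY)[v-14:v+15,u-14:u+15]
    m=(g<np.percentile(g,2)+12).astype(np.uint8); n,_,st,ce=cv2.connectedComponentsWithStats(m)
    print(a,"pred",(u,v),[(np.round(ce[i]+[u-14,v-14],1).tolist(),int(st[i,4]),atz(w,ce[i]+[u-14,v-14],8).round(1)[:2].tolist()) for i in range(1,n) if st[i,4]>25], X.round(1))
for c,a in blobs(w,*RED,3)+blobs(w,*RED2,3): print("red",c,a,atz(w,c,42).round(1)[:2],atz(w,c,66).round(1)[:2])
u,v=map(int,proj(w,[609.75,-74.3,40]));cv2.imwrite("pics/w3.png",cv2.resize(w["img"][v-90:v+90,u-110:u+110,::-1],None,fx=3,fy=3,interpolation=cv2.INTER_CUBIC))
E
```

```text
[579.5 -76.7 245.3] [ 3.14014787e+00 -2.79674198e-03  1.30597987e+00] 7.15 [-0.17702473  0.55592074 -3.43511899]
([0.0018, -0.0036, 0.0117], [-0.0433, -0.0063, 0.0019])
[354.8, 177.4] 10 [619.2 -39.1 119. ]
[320.0, 197.0] 9 [589.  -46.7 119. ]
[354.3, 218.3] 10 [611.1 -70.6 119. ]
[389.0, 240.0] 7 [634.4 -95.8 119. ]
[322.2, 342.1] 67 [ 556.5 -173.6  119. ]
14.3 pred (np.int64(371), np.int64(186)) [([373.3, 186.3], 173, [644.7, -67.1])] [642.7 -65.9   8. ]
194.3 pred (np.int64(318), np.int64(215)) [([319.6, 216.2], 150, [578.3, -84.0])] [576.8 -82.7   8. ]
254.3 pred (np.int64(343), np.int64(230)) [([344.6, 231.6], 129, [601.4, -109.0])] [ 600.5 -107.     8. ]
red [292.5, 173.4] 39 [565.6 -28. ] [568.  -26.6]
red [402.4, 238.7] 21 [ 658.2 -123.4] [ 654.2 -115.3]
```

View pics/w3.png

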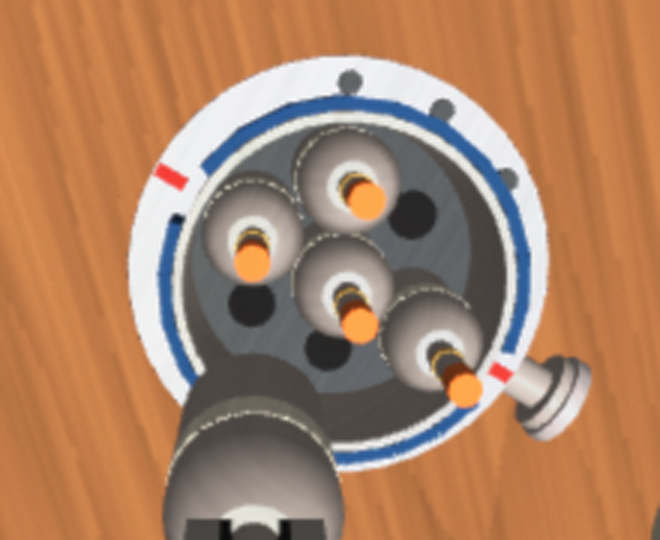

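>>> step_arm(
  series=[
    [[0.0018,-0.0036,0.0117,-0.0433,-0.0063,0.002,1],[0,0,0,0,0,0,1],[0,0,0,0,0,0,1],[0,0,0,0,0,0,1]],
  ],
)

```text
clock: 7.6
eef_pos: [576.5, -83.9, 244.9]
tool_rot: [-3.141, 0.0, 1.295]
force: [0.1, 0.2, -2.3]
width: 6.9
gripper_force: 59.2
```

```bash
cat >> h.py <<'E'
TIP=([5,120,150],[20,255,255])
def dots(w,ctr,angs):
    out=[]
    for a in angs:
        X=np.array([ctr[0]+34*np.cos(np.radians(a)),ctr[1]+34*np.sin(np.radians(a)),8])
        u,v=np.round(proj(w,X)).astype(int); g=cv2.cvtColor(w["img"],cv2.COLOR_RGB2GRAY)[v-14:v+15,u-14:u+15]
        m=(g<np.percentile(g,2)+12).astype(np.uint8); n,_,st,ce=cv2.connectedComponentsWithStats(m)
        i=1+np.argmax(st[1:,4]); out.append((a,int(st[i,4]),atz(w,ce[i]+[u-14,v-14],8).round(1)[:2].tolist(),X[:2].round(1).tolist()))
    return out
E
python3 - <<'E'
from h import *
P,T,s=tool();print(P.round(1),s["tool_rot"],s["clock"],s["force"])
w=ctrl.get_image("wrist")
for c,a in blobs(w,*TIP,40): print(c,a,atz(w,c,120).round(1))
for d in dots(w,[609.75,-74.3],[14.3,194.3,254.3]): print(d)
t=ctrl.get_image("top")
for c,a in blobs(t,*TIP): print("top",c,a,atz(t,c,119).round(1))
# jacket ring: white pixels near pot in both, enclosing circle at z=42
for n,p in (("w",w),("t",t)):
    h=cv2.cvtColor(p["img"],cv2.COLOR_RGB2HSV); m=cv2.inRange(h,np.array([95,120,60]),np.array([125,255,255]))
    ys,xs=np.nonzero(m); pts=np.array([atz(p,(x,y),66)[:2] for x,y in zip(xs,ys)])
    pts=pts[np.hypot(*(pts-[609.75,-74.3]).T)<75]; 
    A=np.c_[2*pts,np.ones(len(pts))]; r=np.linalg.lstsq(A,(pts**2).sum(1),rcond=None)[0]; print(n,"blue ring centre",r[:2].round(1),"r",np.sqrt(r[2]+r[0]**2+r[1]**2).round(1),len(pts))
E
```

```text
[576.5 -83.9 244.9] [-3.14138383e+00  1.51014468e-04  1.29453048e+00] 7.6 [ 0.06914303  0.19765358 -2.34798241]
[301.1, 180.8] 200630 [575.4 -38.  120. ]
[186.3, 166.1] 127 [493.9  -3.2 120. ]
[358.9, 170.4] 128 [620.6 -42.5 120. ]
[320.7, 191.8] 127 [587.8 -50.3 120. ]
[357.1, 212.8] 121 [611.2 -74.4 120. ]
[392.6, 234.3] 106 [634.6 -99.5 120. ]
[320.8, 343.5] 404 [ 550.7 -181.2  120. ]
[198.4, 400.6] 198 [ 422.  -209.1  120. ]
[442.3, 399.4] 246 [ 645.1 -271.   120. ]
[634.4, 449.7] 88 [ 819.2 -383.6  120. ]
(14.3, 178, [644.6, -67.0], [642.7, -65.9])
(194.3, 167, [578.4, -83.4], [576.8, -82.7])
(254.3, 144, [601.8, -108.6], [600.5, -107.0])
top [62.1, 72.8] 46 [911. 559. 119.]
top [340.1, 74.1] 22 [916.4  -2.3 119. ]
top [307.8, 76.6] 18 [910.3  61.9 119. ]
top [71.5, 79.6] 36 [896.9 538.6 119. ]
top [521.3, 79.5] 17 [ 910.5 -359.7  119. ]
top [306.5, 83.0] 6 [896.9  64.1 119. ]
top [555.4, 101.7] 96 [ 866.1 -424.9  119. ]
top [67.9, 99.8] 8 [854.5 542.5 119. ]
top [575.4, 105.3] 102 [ 859.4 -463.4  119. ]
top [69.4, 106.7] 674 [840.2 538.2 119. ]
top [275.5, 103.0] 10 [854.6 124.
[... 4851 characters left out ...]
op [529.8, 361.6] 538 [ 365.7 -364.1  119. ]
top [228.6, 362.0] 21 [349.1 195.1 119. ]
top [86.1, 362.7] 32 [340.1 465.  119. ]
top [140.0, 364.4] 120 [339.9 362.3 119. ]
top [434.5, 366.4] 28 [ 352.  -188.8  119. ]
top [569.7, 368.5] 417 [ 355.3 -436.7  119. ]
top [295.9, 368.9] 16 [340.   68.4 119. ]
top [455.5, 369.4] 36 [ 347.6 -227.5  119. ]
top [522.5, 371.0] 6 [ 348.3 -350.4  119. ]
top [151.3, 373.9] 262 [323.1 339.8 119. ]
top [569.3, 376.8] 170 [ 340.3 -435.5  119. ]
top [594.2, 387.0] 198 [ 323.4 -480.1  119. ]
top [50.1, 409.9] 7 [251.9 526.3 119. ]
top [499.4, 424.1] 12 [ 252.2 -306.6  119. ]
w blue ring centre [611.4 -75.1] r 57.3 1040
t blue ring centre [609.6 -74. ] r 57.6 89
```

>>> step_arm(
  series=[
    [[0,0,0,0.005,0.011,0,1],[0,0,0,0,0,0.25,1],[0,0,0,0,0,0.25,1],[0,0,0,0,0,0.0,1],[0,0,0,0,0,0.1,1],[0,0,0,0,0,0.1,1],[0,0,0,0,0,0.1,1],[0,0,0,0,0,0.1,1],[0,0,0,0,0,0.08,1],[0,0,0,0,0,0,1],[0,0,0,0,0,0,1]],
  ],
)

```text
clock: 8.8
eef_pos: [578.9, -83.8, 98.7]
tool_rot: [3.141, 0.0, 1.295]
force: [1.3, -0.5, -1.8]
width: 6.9
gripper_force: 59.1
```

>>> step_arm(
  series=[
    [[0,0,0,0,0,0.02,1],[0,0,0,0,0,0.014,1],[0,0,0,0,0,0.012,1],[0,0,0,0,0,0,1],[0,0,0,0,0,0,1]],
  ],
)

```text
clock: 9.3
eef_pos: [578.3, -83.6, 91.1]
tool_rot: [-3.141, 0.0, 1.295]
force: [-1.1, 0.2, -1.7]
width: 7.0
gripper_force: 59.1
```

>>> step_arm(
  series=[
    [[0,0,0,0,0,0.007,1],[0,0,0,0,0,0.007,1],[0,0,0,0,0,0,1],[0,0,0,0,0,0,1]],
  ],
)

```text
clock: 9.7
eef_pos: [578.8, -83.8, 90.3]
tool_rot: [3.14, -0.0, 1.295]
force: [-1.3, 1.8, 8.7]
width: 7.3
gripper_force: 60.6
```

>>> step_arm(
  series=[
    [[0,0,0,0,0,0,0.74],[0,0,0,0,0,0,0.74],[0,0,0,0,0,0,0.74],[0,0,0,0,0,-0.05,0.74],[0,0,0,0,0,-0.15,0.74],[0,0,0,0,0,-0.25,0.74],[0,0,0,0,0,-0.25,0.4],[0,0,0,0,0,0,0.4],[0,0,0,0,0,0,0.4]],
  ],
)

```text
clock: 10.6
eef_pos: [578.8, -83.5, 195.0]
tool_rot: [3.14, -0.0, 1.295]
force: [-0.1, -0.3, -0.4]
width: 51.2
gripper_force: 0.0
```

```bash
python3 - <<'E'
from h import *
P,T,s=tool();print(P.round(1),s["tool_rot"],s["clock"],s["force"],s["width"])
w=ctrl.get_image("wrist")
for c,a in blobs(w,*TIP,60): print(c,a,atz(w,c,120).round(1))
for d in dots(w,[611.2,-75.2],[14.3,254.3]): print(d)
tgt=np.array([564.7,243,118])+LEAN*75
print((T.T@(tgt-P)/150).round(4),goto(P,rackR())[0])
E
```

```text
[578.8 -83.5 195. ] [ 3.13972350e+00 -3.54101164e-04  1.29495195e+00] 10.6 [-0.08959339 -0.32690646 -0.35637797] 51.23942849065594
[304.4, 179.0] 197426 [584.3 -32.7 120. ]
[164.0, 170.7] 155 [501.2  -3.8 120. ]
[364.0, 178.5] 192 [620.6 -42.7 120. ]
[317.4, 203.6] 205 [587.9 -50.  120. ]
[361.5, 229.5] 173 [611.2 -74.5 120. ]
[319.3, 255.6] 168 [579.4 -84.3 120. ]
[129.0, 412.3] 83 [ 401.2 -167.7  120. ]
[512.1, 412.4] 83 [ 689.2 -250.1  120. ]
[169.5, 453.5] 1769 [ 415.4 -214.5  120. ]
[469.8, 449.1] 2070 [ 651.8 -277.4  120. ]
(14.3, 228, [645.0, -67.3], [644.1, -66.8])
(254.3, 158, [601.0, -109.4], [602.0, -107.9])
[ 2.1235 -0.4393  0.0804] [0.6631, -0.0735, -0.2736]
```

>>> step_arm(
  series=[
    [[0,0,0,0.3034,-0.0628,0.0115,0.4],[0,0,0,0.3034,-0.0628,0.0115,0.4],[0,0,0,0.3034,-0.0628,0.0115,0.4],[0,0,0,0.3034,-0.0628,0.0115,0.4],[0,0,0,0.3034,-0.0628,0.0115,0.4],[0,0,0,0.3034,-0.0628,0.0115,0.4],[0,0,0,0.3034,-0.0628,0.0115,0.4],[0.1658,-0.0184,-0.0684,0,0,0,0.4],[0.1658,-0.0184,-0.0684,0,0,0,0.4],[0.1658,-0.0184,-0.0684,0,0,0,0.4],[0.1658,-0.0184,-0.0684,0,0,0,0.4],[0,0,0,0,0,0,0.4]],
  ],
)

```text
clock: 11.85
eef_pos: [601.7, 238.4, 174.1]
tool_rot: [-2.608, 0.005, 1.513]
force: [-0.4, 0.1, -0.8]
width: 50.9
gripper_force: 0.0
```

>>> step_arm(
  series=[
    [[0,0,0,0,0,0,0.4],[0,0,0,0,0,0,0.4]],
  ],
)

```text
clock: 12.05
eef_pos: [601.0, 241.4, 182.3]
tool_rot: [-2.619, 0.0, 1.514]
force: [0.3, -0.0, 0.8]
width: 51.2
gripper_force: 0.0
```

```bash
cat > look.py <<'E'
from h import *
P,T,s=tool();print(P.round(1),s["width"],np.round(s["qpos"],2),s["clock"])
w=ctrl.get_image("wrist")
for c,a in blobs(w,*TIP,90):
    X=atz(w,c,118)
    if a<1000 and 540<X[0]<590 and 150<X[1]<330: print(c,a,X.round(1),"tool",(T.T@(X-P)).round(1))
print("turn",goto(P,rackR())[0])
E
python3 look.py
```

```text
[601.  241.4 182.3] 51.22274163126591 [-0.45  1.    0.32  1.04 -0.4   1.66 -0.19] 12.05
[320.3, 173.2] 204 [568.2 297.1 118. ] tool [53.7  1.  73.6]
[320.4, 255.7] 151 [565.2 242.6 118. ] tool [-0.8  1.1 73.6]
turn [0.0029, -0.0004, 0.0003]
```

>>> step_arm(
  series=[
    [[0,0,0,-0.005,0.007,0.25,0.4],[0,0,0,0,0,0.25,0.4],[0,0,0,0,0,0.211,0.4],[0,0,0,0,0,0,0.5],[0,0,0,0,0,0,1],[0,0,0,0,0,0,1],[0,0,0,0,0,0,1],[0,0,0,0,0,0,1]],
  ],
)

```text
clock: 12.9
eef_pos: [550.3, 243.3, 91.9]
tool_rot: [-2.619, -0.001, 1.514]
force: [-0.3, 0.8, 7.8]
width: 7.1
gripper_force: 58.7
```

>>> step_arm(
  series=[
    [[0,0,0,0,0,-0.1,1],[0,0,0,0,0,-0.2,1],[0,0,0,0,0,-0.2,1],[0,0,0,0,0,-0.2,1],[0,0,0,0,0,-0.1,1],[0,0,0,0,0,0,1],[0,0,0,0,0,0,1]],
  ],
)

```text
clock: 13.6
eef_pos: [609.5, 239.4, 192.8]
tool_rot: [-2.619, 0.0, 1.514]
force: [-0.3, 0.3, -2.0]
width: 7.1
gripper_force: 58.9
```

```bash
cat > toslot.py <<'E'
from h import *; import sys
P,T,s=tool();print(P.round(1),s["width"],s["clock"],s["force"])
R=downR(-15.7); a=np.radians(float(sys.argv[1]))
tu,_=goto(P,R); print("turn",tu)
print("then shift",(R.T@(np.array([611.2+34*np.cos(a),-75.2+34*np.sin(a),float(sys.argv[2])])-P)/150).round(4))
E
python3 toslot.py 254.3 230
```

```text
[609.5 239.4 192.8] 7.070923809950087 13.6 [-0.27802189  0.3492231  -1.96951068]
turn [-0.6621, 0.0728, 0.2704]
then shift [-2.2429  0.5784 -0.2477]
```

>>> step_arm(
  series=[
    [[-0.1655,0.0182,0.0676,0,0,0,1],[-0.1655,0.0182,0.0676,0,0,0,1],[-0.1655,0.0182,0.0676,0,0,0,1],[-0.1656,0.0182,0.0676,0,0,0,1],[0,0,0,-0.2804,0.0723,-0.04,1],[0,0,0,-0.2804,0.0723,-0.04,1],[0,0,0,-0.2804,0.0723,-0.04,1],[0,0,0,-0.2804,0.0723,-0.04,1],[0,0,0,-0.2804,0.0723,-0.04,1],[0,0,0,-0.2804,0.0723,-0.0477,1],[0,0,0,-0.2804,0.0723,0,1],[0,0,0,-0.2804,0.0723,0,1]],
  ],
)

```text
clock: 14.8
eef_pos: [600.4, -108.5, 229.3]
tool_rot: [-3.138, -0.0, 1.298]
force: [1.5, -0.7, -2.4]
width: 6.8
gripper_force: 59.0
```

>>> step_arm(
  series=[
    [[0,0,0,0,0,0,1],[0,0,0,0,0,0,1],[0,0,0,0,0,0,1],[0,0,0,0,0,0,1]],
  ],
)

```text
clock: 15.2
eef_pos: [601.7, -105.4, 229.4]
tool_rot: [-3.139, -0.001, 1.3]
force: [-0.5, -0.0, -1.4]
width: 7.0
gripper_force: 59.1
```

```bash
cat > chk.py <<'E'
from h import *; import sys
P,T,s=tool();print(P.round(1),np.round(s["tool_rot"],3),s["clock"],s["force"]); A=float(sys.argv[1]);a=np.radians(A)
print(goto(np.array([611.2+34*np.cos(a),-75.2+34*np.sin(a),P[2]]),downR(-15.7)))
w=ctrl.get_image("wrist")
for c,n in blobs(w,*TIP,60):
    X=atz(w,c,120)
    if n<900 and np.hypot(X[0]-611,X[1]+75)<50: print(n,X.round(1))
print(dots(w,[611.2,-75.2],[A]))
E
python3 chk.py 254.3
```

```text
[ 601.7 -105.4  229.4] [-3.139e+00 -1.000e-03  1.300e+00] 15.2 [-4.66774146e-01 -4.18755881e-04 -1.44497204e+00]
([-0.0032, -0.0008, 0.0044], [-0.016, 0.0062, -0.0])
142 [620.7 -42.5 120. ]
151 [587.9 -50.5 120. ]
138 [611.  -74.3 120. ]
135 [579.4 -84.2 120. ]
131 [634.7 -99.6 120. ]
[(254.3, 180, [602.1, -108.0], [602.0, -107.9])]
```

>>> step_arm(
  series=[
    [[-0.003,-0.001,0.004,-0.016,0.006,0,1],[0,0,0,0,0,0.2,1],[0,0,0,0,0,0.2,1],[0,0,0,0,0,0,1],[0,0,0,0,0,0.1,1],[0,0,0,0,0,0.1,1],[0,0,0,0,0,0.1,1],[0,0,0,0,0,0.1,1],[0,0,0,0,0,0.07,1],[0,0,0,0,0,0,1],[0,0,0,0,0,0,1]],
  ],
)

```text
clock: 16.35
eef_pos: [602.2, -110.3, 99.3]
tool_rot: [3.141, 0.001, 1.294]
force: [-0.3, 1.0, -1.8]
width: 6.6
gripper_force: 59.1
```

>>> step_arm(
  series=[
    [[0,0,0,0,0,0.02,1],[0,0,0,0,0,0.014,1],[0,0,0,0,0,0.01,1],[0,0,0,0,0,0,1],[0,0,0,0,0,0,1]],
  ],
)

```text
clock: 16.85
eef_pos: [602.4, -110.4, 93.0]
tool_rot: [3.14, 0.001, 1.294]
force: [0.5, -0.4, -2.3]
width: 6.6
gripper_force: 59.1
```

>>> step_arm(
  series=[
    [[0,0,0,0.015,-0.005,0,1],[0,0,0,0,0,0.01,1],[0,0,0,0,0,0.01,1],[0,0,0,0,0,0.005,1],[0,0,0,0,0,0,1],[0,0,0,0,0,0,1]],
  ],
)

```text
clock: 17.45
eef_pos: [602.4, -108.3, 90.3]
tool_rot: [3.139, 0.001, 1.294]
force: [-1.4, 1.4, 6.4]
width: 6.6
gripper_force: 60.3
```

>>> step_arm(
  series=[
    [[0,0,0,0,0,0,0.74],[0,0,0,0,0,0,0.74],[0,0,0,0,0,0,0.74],[0,0,0,0,0,-0.05,0.74],[0,0,0,0,0,-0.15,0.74],[0,0,0,0,0,-0.25,0.74],[0,0,0,0,0,-0.25,0.4],[0,0,0,0,0,0,0.4],[0,0,0,0,0,0,0.4]],
  ],
)

```text
clock: 18.35
eef_pos: [602.6, -107.9, 195.5]
tool_rot: [3.138, 0.001, 1.294]
force: [-0.3, 0.5, -0.4]
width: 51.6
gripper_force: 0.0
```

```bash
python3 chk.py 14.3; python3 - <<'E'
from h import *
P,T,s=tool();tgt=np.array([567.9,297,118])+LEAN*75
print((T.T@(tgt-P)/150).round(4),goto(P,rackR())[0])
E
```

```text
[ 602.6 -107.9  195.5] [3.138e+00 1.000e-03 1.294e+00] 18.35 [-0.27250091  0.46619005 -0.42509121]
([0.0046, 0.0007, -0.0032], [0.3395, 0.1916, 0.0005])
186 [620.7 -42.6 120. ]
201 [587.8 -50.5 120. ]
190 [611.1 -74.3 120. ]
170 [579.5 -84.2 120. ]
166 [634.8 -99.6 120. ]
155 [ 603.2 -108.1  120. ]
[(14.3, 259, [644.5, -66.8], [644.1, -66.8])]
[ 2.5879 -0.7094  0.0722] [0.6652, -0.0724, -0.2747]
```

>>> step_arm(
  series=[
    [[0,0,0,0.2876,-0.0788,0.008,0.4],[0,0,0,0.2876,-0.0788,0.008,0.4],[0,0,0,0.2876,-0.0788,0.008,0.4],[0,0,0,0.2876,-0.0788,0.008,0.4],[0,0,0,0.2876,-0.0788,0.008,0.4],[0,0,0,0.2876,-0.0788,0.008,0.4],[0,0,0,0.2876,-0.0788,0.008,0.4],[0,0,0,0.2876,-0.0788,0.008,0.4],[0,0,0,0.2876,-0.0788,0.008,0.4],[0.1663,-0.0181,-0.0687,0,0,0,0.4],[0.1663,-0.0181,-0.0687,0,0,0,0.4],[0.1663,-0.0181,-0.0687,0,0,0,0.4]],
  ],
)

```text
clock: 19.6
eef_pos: [605.0, 295.0, 182.4]
tool_rot: [-2.743, 0.011, 1.464]
force: [0.4, 1.3, -0.4]
width: 50.9
gripper_force: 0.0
```

>>> step_arm(
  series=[
    [[0.1663,-0.0181,-0.0687,0,0,0,0.4],[0,0,0,0,0,0,0.4],[0,0,0,0,0,0,0.4],[0,0,0,0,0,0,0.4],[0,0,0,0,0,0,0.4]],
  ],
)

```text
clock: 20.1
eef_pos: [605.2, 295.7, 184.9]
tool_rot: [-2.621, -0.001, 1.516]
force: [0.5, 0.4, -0.1]
width: 51.3
gripper_force: 0.0
```

```bash
python3 look.py
```

```text
[605.2 295.7 184.9] 51.33898719441144 [-0.5   1.03  0.31  0.94 -0.43  1.7  -0.27] 20.1
[320.5, 254.8] 151 [568.2 296.7 118. ] tool [-1.1  1.1 76.4]
turn [0.0034, -0.0007, 0.0015]
```

>>> step_arm(
  series=[
    [[0.003,0,0,-0.006,0.007,0.25,0.4],[0,0,0,0,0,0.25,0.4],[0,0,0,0,0,0.229,0.4],[0,0,0,0,0,0,0.5],[0,0,0,0,0,0,1],[0,0,0,0,0,0,1],[0,0,0,0,0,0,1],[0,0,0,0,0,0,1]],
  ],
)

```text
clock: 20.95
eef_pos: [552.7, 297.1, 90.8]
tool_rot: [-2.616, -0.002, 1.515]
force: [-0.5, -0.2, 7.3]
width: 6.8
gripper_force: 58.6
```

>>> step_arm(
  series=[
    [[0,0,0,0,0,-0.1,1],[0,0,0,0,0,-0.2,1],[0,0,0,0,0,-0.2,1],[0,0,0,0,0,-0.2,1],[0,0,0,0,0,-0.1,1],[0,0,0,0,0,0,1],[0,0,0,0,0,0,1]],
  ],
)

```text
clock: 21.65
eef_pos: [612.4, 293.0, 191.4]
tool_rot: [-2.617, 0.0, 1.514]
force: [0.1, 0.6, -2.2]
width: 7.4
gripper_force: 58.9
```

```bash
python3 toslot.py 14.3 230
```

```text
[612.4 293.  191.4] 7.372342585797679 21.65 [ 0.08110281  0.61405151 -2.22425625]
turn [-0.6654, 0.0729, 0.2703]
then shift [-2.252   0.8525 -0.2574]
```

>>> step_arm(
  series=[
    [[-0.1664,0.0182,0.0676,0,0,0,1],[-0.1664,0.0182,0.0676,0,0,0,1],[-0.1664,0.0182,0.0676,0,0,0,1],[-0.1664,0.0182,0.0676,0,0,0,1],[0,0,0,-0.2815,0.1066,-0.04,1],[0,0,0,-0.2815,0.1066,-0.04,1],[0,0,0,-0.2815,0.1066,-0.04,1],[0,0,0,-0.2815,0.1066,-0.04,1],[0,0,0,-0.2815,0.1066,-0.04,1],[0,0,0,-0.2815,0.1066,-0.0574,1],[0,0,0,-0.2815,0.1066,0,1],[0,0,0,-0.2815,0.1066,0,1]],
  ],
)

```text
clock: 22.85
eef_pos: [642.7, -67.3, 229.3]
tool_rot: [-3.138, -0.0, 1.298]
force: [0.7, 0.1, -2.7]
width: 7.2
gripper_force: 59.1
```

>>> step_arm(
  series=[
    [[0,0,0,0,0,0,1],[0,0,0,0,0,0,1],[0,0,0,0,0,0,1],[0,0,0,0,0,0,1],[0,0,0,0,0,0,1],[0,0,0,0,0,0,1],[0,0,0,0,0,0,1]],
  ],
)

```text
clock: 23.55
eef_pos: [644.0, -65.8, 230.1]
tool_rot: [-3.141, 0.0, 1.298]
force: [0.1, -0.6, -2.5]
width: 7.0
gripper_force: 59.1
```

```bash
python3 chk.py 14.3
```

```text
[644.  -65.8 230.1] [-3.141  0.     1.298] 23.55 [ 0.11813011 -0.64270886 -2.51854616]
([-0.0012, 0.0005, 0.0019], [-0.0059, 0.0025, 0.0])
137 [620.6 -42.7 120. ]
133 [587.6 -50.5 120. ]
126 [611.  -74.5 120. ]
[(14.3, 188, [644.5, -66.9], [644.1, -66.8])]
```

>>> step_arm(
  series=[
    [[0,0,0,-0.006,0.003,0,1],[0,0,0,0,0,0.2,1],[0,0,0,0,0,0.2,1],[0,0,0,0,0,0,1],[0,0,0,0,0,0.1,1],[0,0,0,0,0,0.1,1],[0,0,0,0,0,0.1,1],[0,0,0,0,0,0.1,1],[0,0,0,0,0,0.07,1],[0,0,0,0,0,0,1],[0,0,0,0,0,0,1]],
  ],
)

```text
clock: 24.7
eef_pos: [644.2, -67.6, 99.4]
tool_rot: [-3.141, 0.001, 1.297]
force: [0.6, 0.2, -1.5]
width: 6.8
gripper_force: 59.2
```

>>> step_arm(
  series=[
    [[0,0,0,0,0,0.02,1],[0,0,0,0,0,0.015,1],[0,0,0,0,0,0.01,1],[0,0,0,0,0,0.007,1],[0,0,0,0,0,0,1],[0,0,0,0,0,0,1]],
  ],
)

```text
clock: 25.3
eef_pos: [644.1, -67.4, 91.8]
tool_rot: [-3.141, 0.0, 1.297]
force: [0.5, 0.5, -2.2]
width: 7.0
gripper_force: 59.2
```

>>> step_arm(
  series=[
    [[0,0,0,0,0,0.008,1],[0,0,0,0,0,0.008,1],[0,0,0,0,0,0,1],[0,0,0,0,0,0,1]],
  ],
)

```text
clock: 25.7
eef_pos: [644.1, -67.4, 89.3]
tool_rot: [-3.141, 0.0, 1.297]
force: [-0.2, 0.3, -2.1]
width: 7.3
gripper_force: 59.4
```

>>> step_arm(
  series=[
    [[0,0,0,0,0,0.005,1],[0,0,0,0,0,0.005,1],[0,0,0,0,0,0,1],[0,0,0,0,0,0,1]],
  ],
)

```text
clock: 26.1
eef_pos: [644.4, -67.5, 89.1]
tool_rot: [3.142, -0.0, 1.297]
force: [-1.9, 1.1, 5.8]
width: 6.9
gripper_force: 60.3
```

>>> step_arm(
  series=[
    [[0,0,0,0,0,0,0.74],[0,0,0,0,0,0,0.74],[0,0,0,0,0,0,0.74],[0,0,0,0,0,-0.05,0.74],[0,0,0,0,0,-0.15,0.74],[0,0,0,0,0,-0.25,0.74],[0,0,0,0,0,-0.3,0.4],[0,0,0,-0.25,0,-0.2,0.4],[0,0,0,0,0,0,0.4],[0,0,0,0,0,0,0.4],[0,0,0,0,0,0,0.4]],
  ],
)

```text
clock: 27.2
eef_pos: [633.8, -102.4, 229.8]
tool_rot: [-3.139, -0.0, 1.298]
force: [0.5, -0.0, 0.4]
width: 51.4
gripper_force: 0.0
```

```bash
python3 - <<'E'
from h import *
P,T,s=tool();print(P.round(1),s["clock"])
w=ctrl.get_image("wrist");cv2.imwrite("pics/w4.png",w["img"][:,:,::-1])
for c,n in blobs(w,*TIP,50):
    X=atz(w,c,120)
    if n<900 and np.hypot(X[0]-611,X[1]+75)<50: print(n,X.round(1))
for c,a in blobs(w,*RED,15)+blobs(w,*RED2,15): print("red",c,a,atz(w,c,42).round(1)[:2],atz(w,c,100).round(1)[:2])
t=ctrl.get_image("top");cv2.imwrite("pics/t4.png",t["img"][:,:,::-1])
# handle: dark pixels near hood
for n,p in (("top",t),("wrist",w)):
    m=(p["img"].max(2)<60); ys,xs=np.nonzero(m); 
    pts=np.array([atz(p,(x,y),127)[:2] for x,y in zip(xs,ys)]) if len(xs)<60000 else np.zeros((0,2))
    k=np.hypot(*(pts-[520,-323]).T)<45; q=pts[k]; c=q.mean(0); e=np.linalg.svd(q-c,full_matrices=False)[2][0]; pr=(q-c)@e
    print(n,"bar",c.round(1),np.degrees(np.arctan2(e[1],e[0])).round(1),np.ptp(pr).round(1),(c+e*(pr.max()+pr.min())/2).round(1),k.sum())
E
```

```text
[ 633.8 -102.4  229.8] 27.2
157 [621.  -42.6 120. ]
152 [587.7 -50.6 120. ]
141 [645. -67. 120.]
137 [611.2 -74.5 120. ]
123 [579.6 -84.2 120. ]
133 [634.8 -99.6 120. ]
116 [ 603.2 -108.1  120. ]
red [228.6, 163.6] 47 [565.5 -28. ] [581.2 -28.9]
red [346.9, 231.1] 36 [ 656.9 -122.1] [ 656.6 -106.4]
red [321.4, 381.8] 36 [ 584.2 -287.5] [ 596.6 -242.9]
top bar [ 522.4 -322.4] -157.7 69.2 [ 522.6 -322.3] 286<stdin>:13: RuntimeWarning: Mean of empty slice.
  ret = um.true_divide(
Traceback (most recent call last):
IndexError: index 0 is out of bounds for axis 0 with size 0
```

View pics/w4.png

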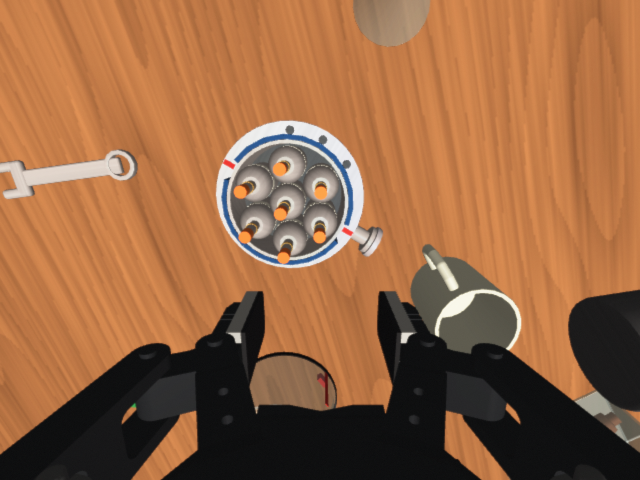

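The wrist view shows all seven cylinders standing as one cluster about (287,205), with the pot's red marks at (229,164) and (347,231). The hood is below, at about (290,395).

```bash
python3 - <<'E'
from h import *
P,T,s=tool()
print(goto(np.array([522.4,-322.4,220]),downR(-67.7)))
E
```

```text
([-0.0037, 0.0018, 1.1581], [-1.6141, -0.3201, 0.0624])
```

>>> step_arm(
  series=[
    [[0,0,0,-0.3228,-0.064,0.0125,0.4],[0,0,0,-0.3228,-0.064,0.0125,0.4],[0,0,0,-0.3228,-0.064,0.0125,0.4],[0,0,0,-0.3228,-0.064,0.0125,0.4],[0,0,0,-0.3228,-0.064,0.0125,0.4],[0,0,0.166,0,0,0,0.4],[0,0,0.166,0,0,0,0.4],[0,0,0.166,0,0,0,0.4],[0,0,0.166,0,0,0,0.4],[0,0,0.166,0,0,0,0.4],[0,0,0.166,0,0,0,0.4],[0,0,0.162,0,0,0,0.4]],
  ],
)

```text
clock: 28.5
eef_pos: [522.7, -322.5, 220.1]
tool_rot: [-3.14, 0.002, 0.384]
force: [-0.6, -0.1, 0.7]
width: 51.2
gripper_force: 0.0
```

>>> step_arm(
  series=[
    [[0,0,0,0,0,0,0.4],[0,0,0,0,0,0,0.4],[0,0,0,0,0,0,0.4],[0,0,0,0,0,0,0.4]],
  ],
)

```text
clock: 28.9
eef_pos: [522.5, -323.5, 221.1]
tool_rot: [-3.141, 0.001, 0.389]
force: [-0.1, -0.0, 0.4]
width: 51.1
gripper_force: 0.0
```

```bash
python3 - <<'E'
from h import *
P,T,s=tool();print(P.round(1),s["tool_rot"],s["clock"],np.round(s["qpos"],2))
w=ctrl.get_image("wrist");cv2.imwrite("pics/w5.png",w["img"][:,:,::-1])
m=(w["img"].max(2)<70).astype(np.uint8); n,lab,st,ce=cv2.connectedComponentsWithStats(m)
for i in range(1,n):
    if st[i,4]>400: print(i,st[i].tolist(),ce[i].round(1),atz(w,ce[i],127).round(1))
for c,a in blobs(w,*RED,15)+blobs(w,*RED2,15): print("red",c,a,atz(w,c,0).round(1)[:2],atz(w,c,93).round(1)[:2])
E
```

```text
[ 522.5 -323.5  221.1] [-3.14114197e+00  8.34591376e-04  3.89258578e-01] 28.9 [ 0.09  0.69  0.71  1.64 -0.51  1.01 -0.21]
1 [75, 0, 78, 90, 1434] [131.4  50.7] [ 596.9 -167.   127. ]
3 [476, 61, 164, 300, 31526] [578.4 221.6] [ 610.5 -486.5  127. ]
14 [317, 194, 17, 96, 1429] [325.4 241.4] [ 528.7 -325.6  127. ]
15 [0, 292, 640, 188, 63082] [324.9 418.6] [ 382.5 -385.7  127. ]
red [594.6, 126.5] 45 [ 709.9 -546.6] [ 679.6 -482.7]
red [582.0, 156.0] 44 [ 680.8 -551.7] [ 657.9 -486.4]
red [569.8, 184.7] 40 [ 651.  -556.8] [ 635.8 -490.3]
red [558.0, 212.1] 39 [ 621.2 -561.9] [ 613.6 -494. ]
```

View pics/w5.png

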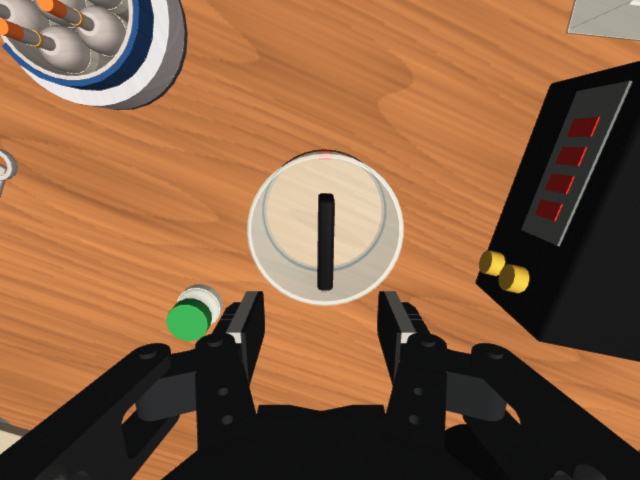

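The wrist view shows the hood bar nearly along the image column direction, from (327,195) to (325,290). The grease jar at (190,312) is close to the left finger, so I'll fit the bar exactly.

```bash
python3 - <<'E'
from h import *
P,T,s=tool()
w=ctrl.get_image("wrist")
m=(w["img"].max(2)<70).astype(np.uint8); n,lab,st,ce=cv2.connectedComponentsWithStats(m)
i=min(range(1,n),key=lambda i:np.hypot(*(ce[i]-[325,241])))
ys,xs=np.nonzero(lab==i); pts=np.array([atz(w,(x,y),126)[:2] for x,y in zip(xs,ys)],np.float32)
r=cv2.minAreaRect(pts); b=cv2.boxPoints(r);print(r)
c=pts.mean(0); e=np.linalg.svd(pts-c,full_matrices=False)[2][0]; print("pca",c,np.degrees(np.arctan2(e[1],e[0])),np.ptp((pts-c)@e))
X=np.r_[r[0],121.]; print("tool frame",(T.T@(X-P)).round(1), "tool yaw deg",np.degrees(s["tool_rot"][2]))
g=cv2.cvtColor(w["img"],cv2.COLOR_RGB2HSV); 
for c,a in blobs(w,[45,100,60],[75,255,255],300): print("green",c,a,atz(w,c,50).round(1))
E
```

```text
((526.9185180664062, -326.4442138671875), (72.10828399658203, 10.809743881225586), 22.133220672607422)
pca [ 527.8775  -325.97156] -158.26962 72.15965
tool frame [  3.2   4.3 100.1] tool yaw deg 22.2741293573727
green [188.8, 320.0] 1410 [ 377.1 -237.3   50. ]
```

>>> step_arm(
  series=[
    [[0,0,0,0.007,0.027,0.2,0.4],[0,0,0,0,0,0.25,0.4],[0,0,0,0,0,0.2,0.4],[0,0,0,0,0,0.12,0.4],[0,0,0,0,0,0,0.5],[0,0,0,0,0,0,1],[0,0,0,0,0,0,1],[0,0,0,0,0,0,1],[0,0,0,0,0,0,1],[0,0,0,0,0,0,1]],
  ],
)

```text
clock: 30.0
eef_pos: [525.2, -326.8, 106.8]
tool_rot: [-3.142, -0.0, 0.388]
force: [-2.2, 2.5, 7.0]
width: 10.6
gripper_force: 63.0
```

>>> step_arm(
  series=[
    [[0,0,0,0,0,-0.07,1],[0,0,0,0,0,-0.2,1],[0,0,0,0,0,-0.25,1],[0,0,0,0,0,-0.25,1],[0,0,0,0,0,-0.2,1],[0,0,0,0,0,0,1],[0,0,0,0,0,0,1],[0,0,0,0,0,0,1]],
  ],
)

```text
clock: 30.8
eef_pos: [524.2, -325.8, 249.2]
tool_rot: [-3.138, 0.003, 0.388]
force: [-0.4, 0.2, -5.1]
width: 10.7
gripper_force: 61.6
```

```bash
python3 - <<'E'
from h import *
P,T,s=tool();print(P.round(1),s["tool_rot"],s["clock"],s["width"],s["force"],np.round(s["qpos"],2))
w=ctrl.get_image("wrist");im=w["img"][:,:,::-1].copy()
# predicted hood top rim (tool-frame camera), offsets along tool x
Rc=np.array([[0,1,0],[-.958,0,-.286],[-.286,0,.958]]);C=np.array([71.1,.2,-143.])
zt=P[2]-0  # hood top is 28 mm below bar centre; bar centre 14.5 mm behind TCP approx
for off,col in ((-3,(255,0,0)),(0,(0,255,0)),(3,(0,0,255))):
    for a in np.radians(np.arange(0,360,2)):
        X=np.array([off+65*np.cos(a),65*np.sin(a),13.5]);c=Rc@(X-C);u,v=341.06*c[0]/c[2]+320.6,341.06*c[1]/c[2]+243.4
        if 0<=u<640 and 0<=v<480: im[int(v),int(u)]=col
cv2.imwrite("pics/w6.png",cv2.resize(im[20:320,160:480],None,fx=2,fy=2,interpolation=cv2.INTER_NEAREST))
tgt=np.array([611.2,-75.2,P[2]]);print(goto(tgt,downR(-135.8)))
E
```

```text
[ 524.2 -325.8  249.2] [-3.13820436e+00  2.77554413e-03  3.87952704e-01] 30.8 10.713834516240746 [-0.39487133  0.18142082 -5.05259929] [ 0.09  0.66  0.73  1.6  -0.49  1.07 -0.23]
([-0.0015, 0.006, 1.5117], [1.1692, -1.3277, 0.0003])
```

View pics/w6.png

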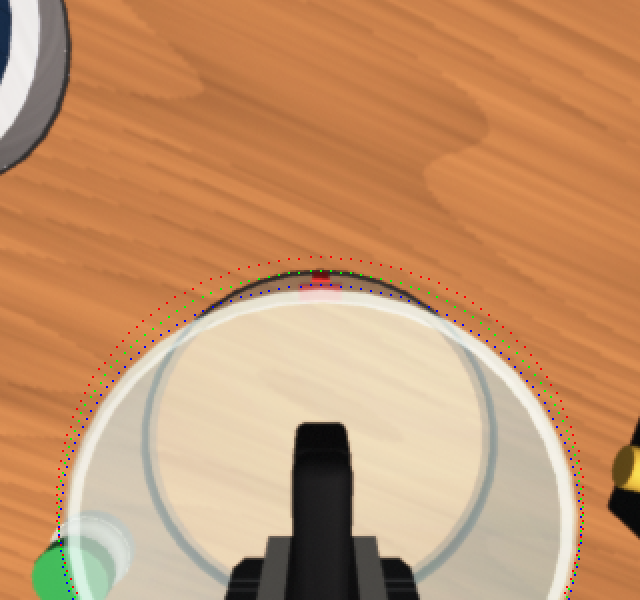

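The overlay shows the hood's rim, its red line (320,285) and its lower edge (row 270 in the crop). All of them put the hood axis about 3 mm towards the tool's -x, and I'll allow for that at the pot.

>>> step_arm(
  series=[
    [[0,0,0,0.1957,-0.2185,-0.01,1],[0,0,0,0.1957,-0.2185,-0.01,1],[0,0,0,0.1957,-0.2185,0,1],[0,0,0,0.1957,-0.2185,0,1],[0,0,0,0.1957,-0.2185,0,1],[0,0,0,0.1957,-0.2185,0,1],[0,0,0.168,0,0,0,1],[0,0,0.168,0,0,0,1],[0,0,0.168,0,0,0,1],[0,0,0.168,0,0,0,1],[0,0,0.168,0,0,0,1],[0,0,0.168,0,0,0,1]],
  ],
)

```text
clock: 32.05
eef_pos: [613.0, -78.0, 252.2]
tool_rot: [3.14, 0.004, -0.409]
force: [1.6, -0.1, -4.2]
width: 10.6
gripper_force: 61.6
```

>>> step_arm(
  series=[
    [[0,0,0.168,0,0,0,1],[0,0,0.168,0,0,0,1],[0,0,0.168,0,0,0,1],[0,0,0,0,0,0,1],[0,0,0,0,0,0,1],[0,0,0,0,0,0,1],[0,0,0,0,0,0,1],[0,0,0,0,0,0,1],[0,0,0,0,0,0,1]],
  ],
)

```text
clock: 32.95
eef_pos: [613.7, -78.4, 254.2]
tool_rot: [3.141, 0.0, -0.799]
force: [-0.2, 0.3, -4.0]
width: 10.2
gripper_force: 61.6
```

```bash
python3 - <<'E'
from h import *
P,T,s=tool();print(P.round(1),s["tool_rot"],s["clock"],s["width"],np.round(s["force"],1),np.round(s["qpos"],2))
print(goto(np.array([612.85,-77.1,P[2]]),downR(-135.8)))
E
```

```text
[613.7 -78.4 254.2] [ 3.14112409e+00  4.75300779e-04 -7.99292454e-01] 32.95 10.201833360661782 [-0.2  0.3 -4. ] [-0.49  0.79  1.08  1.6  -0.74  1.21 -1.62]
([0.0006, 0.0006, 0.0001], [-0.0102, -0.0018, 0.0])
```

>>> step_arm(
  series=[
    [[0,0,0,-0.01,-0.002,0,1],[0,0,0,0,0,0.1,1],[0,0,0,0,0,0.15,1],[0,0,0,0,0,0.15,1],[0,0,0,0,0,0.1,1],[0,0,0,0,0,0,1],[0,0,0,0,0,0,1],[0,0,0,0,0,0,1]],
  ],
)

```text
clock: 33.75
eef_pos: [613.5, -77.6, 180.1]
tool_rot: [3.142, -0.001, -0.8]
force: [0.6, -0.1, -4.0]
width: 10.7
gripper_force: 61.6
```

>>> step_arm(
  series=[
    [[0,0,0,0,0,0.02,1],[0,0,0,0,0,0.02,1],[0,0,0,0,0,0.02,1],[0,0,0,0,0,0.02,1],[0,0,0,0,0,0,1],[0,0,0,0,0,0,1]],
  ],
)

```text
clock: 34.35
eef_pos: [612.7, -77.1, 166.9]
tool_rot: [3.141, 0.001, -0.8]
force: [0.3, -0.4, -4.4]
width: 10.8
gripper_force: 61.6
```

>>> step_arm(
  series=[
    [[0,0,0,0,0,0.02,1],[0,0,0,0,0,0.02,1],[0,0,0,0,0,0.015,1],[0,0,0,0,0,0,1],[0,0,0,0,0,0,1]],
  ],
)

```text
clock: 34.85
eef_pos: [612.5, -76.9, 158.5]
tool_rot: [3.14, 0.001, -0.8]
force: [-0.9, 0.4, -3.9]
width: 10.7
gripper_force: 61.6
```

>>> step_arm(
  series=[
    [[0,0,0,0,0,0.015,1],[0,0,0,0,0,0.015,1],[0,0,0,0,0,0.015,1],[0,0,0,0,0,0,1],[0,0,0,0,0,0,1]],
  ],
)

```text
clock: 35.35
eef_pos: [612.6, -76.9, 151.8]
tool_rot: [3.141, 0.001, -0.8]
force: [-1.5, 0.8, -4.2]
width: 10.9
gripper_force: 61.6
```

>>> step_arm(
  series=[
    [[0,0,0,0,0,0.012,1],[0,0,0,0,0,0.01,1],[0,0,0,0,0,0,1],[0,0,0,0,0,0,1]],
  ],
)

```text
clock: 35.75
eef_pos: [612.9, -76.6, 149.1]
tool_rot: [-3.142, 0.001, -0.799]
force: [-1.2, 3.3, 1.0]
width: 10.7
gripper_force: 62.3
```

>>> step_arm(
  series=[
    [[0,0,0,0,0,0.006,1],[0,0,0,0,0,0,1],[0,0,0,0,0,0,1]],
  ],
)

```text
clock: 36.05
eef_pos: [612.9, -76.3, 148.9]
tool_rot: [-3.141, 0.001, -0.799]
force: [-3.3, 4.0, 6.2]
width: 10.3
gripper_force: 63.1
```

>>> step_arm(
  series=[
    [[0,0,0,0,0,0,0.5],[0,0,0,0,0,0,0.5],[0,0,0,0,0,0,0.5],[0,0,0,0,0,0,0.5],[0,0,0,0,0,-0.1,0.5],[0,0,0,0,0,-0.2,0.5],[0,0,0,0,0,-0.3,0.5],[0,0,0,-0.3,0,0,0.5],[0,0,0,-0.3,0,0,0.5],[0,0,0,-0.3,0,0,0.5],[0,0,0,0,0,0,0.5],[0,0,0,0,0,0,0.5]],
  ],
)

```text
clock: 37.25
eef_pos: [519.0, 20.7, 238.9]
tool_rot: [-3.141, -0.0, -0.798]
force: [1.0, -0.5, -0.0]
width: 42.7
gripper_force: 0.0
```

```bash
python3 - <<'E'
from h import *
s=ctrl.read_state();print(s["clock"],s["width"],s["force"],s["eef_pos"])
w=ctrl.get_image("scene");im=w["img"][:,:,::-1]
cv2.imwrite("pics/s7.png",np.vstack([cv2.resize(im[180:340,180:380],None,fx=3,fy=3,interpolation=cv2.INTER_CUBIC)]))
for z in (42,56):
    print(z,np.round(proj(w,[611,-75,z+93]),1),np.round(proj(w,[611,-75,z+121]),1))
for c,a in blobs(w,*TIP,12):
    X=atz(w,c,119)
    if 540<X[0]<660 and -130<X[1]<330: print(c,a,X.round(1))
E
```

```text
37.25 42.70187855712057 [ 0.9882653  -0.54025266 -0.01856996] [519.00666791  20.65164204 238.8970167 ]
42 [263.1 235.6] [261.6 225.3]
56 [262.4 230.5] [260.9 219.9]
[328.2, 262.1] 192386 [610.8  45.7 119. ]
```

View pics/s7.png

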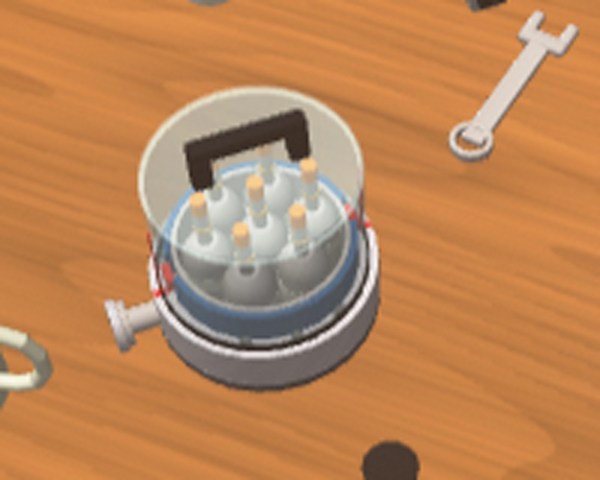

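The scene view shows the hood sitting level on the jacket over seven upright cylinders. The bar centre is at about (262,227), against (261.6,225.3) predicted for fully home and (260.9,219.9) for riding on the rim. Handing in.

```bash
python3 -c "
from cell import ctrl
print(ctrl.finish_job())"
```

```text
the job is handed in; nothing more can be done
None
```

I loaded all three samples into the pot, so all seven cylinders stand upright in the cluster. The hood is fully home on the jacket and released, the blue reference was left in its cell, and I handed the job in at about 37 s; the hand-in returned no verdict.

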